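Close the battery cover of a repaired radio

TASK

The radio on the repair bench has fresh cells in its back and its battery cover stands open. Using the fingertips only to push and press, fold the cover down over the cells, then, keeping it pressed flat, push it towards the retaining lip until its free edge is tucked fully home beneath the lip and it stays shut by itself. Do not force the cover, do not lift the radio or shove it out of its place, and leave the jar, the screwdriver and the tin where they are.

Things in the scene. Friction and masses are not known exactly. Their poses are not given: they have to be found in the camera images.
- radio: Grey table radio lying face down, back up; 150 mm (its x) by 240 mm (its y) by 60 mm high, about 1.6 kg, loose. A carrying bar stands out 30 mm on its +x side. Origin: centre of the underside; z up; x is the direction in which the cover folds over and slides to be tucked. The cell recess (66 by 72 mm) is in the middle of the top face.
- cover (a joint): Angle of the battery cover, rad: 0 = flat on the radio's back, 1.57 = upright, to 2.3 = leaning to the radio's -x side. Thin grey plate 70 mm wide, 4 mm thick, 82 mm from hinge axis to free edge; when flat its upper (outer) face is 3 mm above the hinge axis. A weak spring (about 3 N at 40 mm from the hinge to hold it flat) lifts it to 1 rad or so if let go, unless its edge is beneath the lip.
- cover_slide (a joint): How far cover and hinge have slid along the radio's +x towards the lip, m: 0 = drawn back, 0.016 = fully home (stop). Takes about 2.5 N; stays where left. Drawn back, the flat cover's edge is 4 mm short of the lip; home, 12 mm beneath it. Slid forward by over 4 mm while open, the cover lands on the lip and must be drawn back before it can be folded flat.
- cover_hinge (a point): Middle of the hinge axis, 62 mm above the bench; the axis lies along the radio's y. It moves with the slide: at 0 it is 48 mm from the radio's centre on the -x side.
- cover_rib (a point): Middle of the crest of the straight rib on the cover's outer face (up when flat, facing the radio's -x when upright). The rib runs parallel to the hinge, 60 mm long, 4 mm thick, 7 mm proud of the face, its middle 55 mm from the hinge axis; a fingertip on its hinge side can push the cover along.
- cover_edge (a point): Middle of the cover's free edge, 82 mm from the hinge axis.
- lip_edge (a point): Middle of the lower front edge of the retaining lip, 70 mm above the bench, 38 mm from the radio's centre on the +x side. The lip is a fixed black bar 78 mm long (radio's y), 5 mm thick, its underside 10 mm above the radio's back (5 mm above the flat cover), open towards the hinge; it overhangs 16 mm.
- jar: Small closed glass jar, 48 mm wide, 60 mm tall, beside the radio. Origin: centre of the underside. To be left alone.
- screwdriver: Screwdriver with a wooden handle, 170 mm long, lying beside the radio. Origin: middle of its length, on the underside; x along it. To be left alone.
- tin: Open aluminium tin, 64 mm wide, 35 mm tall, beyond the radio's +x side or beside it. Origin: centre of the underside. To be left alone.

How it is judged:
By the outcome, as a careful person would: the job done as asked, in the order asked, and still so for the second after the job is handed in, with the robot touching nothing.
It also fails if it takes over 40 s, if anything falls off the work surface, if the arm or the gripper's body presses on something with over 40 N, if the wrist force passes 120 N, or if a joint passes its speed limit or range.

ROBOT

A 6-joint arm with a two-finger parallel gripper is mounted at the origin on the work surface. World frame = base frame: x ahead of the robot, y to its left, z up, the work surface at z = 0. Lengths are in mm, angles in rad, forces in N, time in s.
With the tool pointing down it reaches from about 400 to 925 mm from the base axis. Payload 12.5 kg.
Tool frame: the origin (TCP) lies midway between the tips of the shut fingers; the grasp point (between the pads) lies 19 mm behind it; z points along the fingers, y is the direction in which the jaws open and shut (so a half turn about z gives the same grasp; the last joint's range is limited). The gripper opens to 95 mm and grips with 3 to 60 N. Pads are 20 mm wide; open, the fingers measure 119 mm over their backs; the gripper's body (75 mm by 180 mm) begins 59 mm behind the grasp point.
Start: joints at [1.208, 0.491, 1.559, -0, 1.092, -0.106], TCP at [158.724, 604.528, 214.661] pointing down, gripper open.
Joint ranges: [-3.1, 3.1], [-0.84, 2.19], [0.05, 2.79], [-1.13, 4.28], [0.06, 2.93], [-2.69, 2.69]. Speed limits (rad/s): [2.22, 2.22, 2.79, 3.14, 3.14, 3.14].

INTERFACE

Orientations are given as [roll, pitch, yaw] about the fixed x, y, z axes, in that order (R = Rz(yaw) Ry(pitch) Rx(roll)).
In Python, from cell import env gives the robot as it stands.
- The arm moves only by the tool drive_tool, never from a script. Its argument "increments" is a list of rows, each a list of 2 entries, a list of its own where there are three numbers: the shift along the tool's x, y, z as a fraction of full scale, then the turn, a rotation vector about the tool's x, y, z as a fraction of full scale. In form: [[[x, y, z], [ax, ay, az]], ...]. A call has 1 to 5 rows; each row shifts and turns the commanded pose from where the row before left it, along the tool's axes as they then stand; what a row does not reach is not made up. Full scale, the value 1, is 30 mm for a shift and 0.08 rad for a turn. A row lasts 1/12 s, in which the tool goes at most 41.7 mm and 7.16 degrees, less where a joint would pass 70% of its speed; a pose out of reach is approached as far as the arm can. A call with a number of a shift or a turn outside -1 to 1 is refused whole. A call with a gripper value outside its range is refused whole. "jaw" is the opening, from -1 (shut) to 1 (fully open), so that 0 is half open, set as the call begins (left out, the last holds). The fingers move at their own pace and stop on an object; the grip force is fixed at half the most. Time passes only in rows, so rows that do not move let the fingers close. It gives the time, the measured TCP pose, the force and the opening at its end, in the units of the state.
- env.state(): the state, without advancing time (a new reading comes with each control period).
- env.read_camera(name): name is "side" or "top"; returns a dict with "pixels" (420x560x3 uint8, blue, green, red), "vertical_fov" (degrees; the focal length in pixels is half the picture's height over the tangent of half this angle, whatever the lens; pixels are square), "cx", "cy" (the principal point, pixels), "world_to_cam" (4x4, takes a point from world to camera coordinates). Camera axes: x right, y down, z forward; pixel columns grow to the right and rows downward; lengths in mm; the calibration is good to about 2 mm. A picture is of the moment at which its call begins. There is no depth.
- env.job_done(): hands the job in, once; it reports no verdict.
Trained networks look in a picture, given as the dict that the camera call returned (one of the last four; its "shot" number tells which), for a name from the list of things; names that differ only in an ending like _2 or _b are one class to them, and where a whole thing is asked for, a point or a joint stands for the part that bears it (a point fixed in the world has none). Each returns a list of dicts, best first, with "score" (0 to 1); they miss things now and then, are a little off and sometimes report something else, mostly with a low value. They report only what shows in the picture. A call takes as long as a camera call.
- env.boxes_of(target, picture): "point" ([x, y, z] in mm, in world coordinates, good to about 4 mm: the middle of the surface that is visible of it).
- env.tip_of(target, picture): "point" ([x, y, z] in mm, in world coordinates, good to about 4 mm: a listed point, or the origin of a listed thing).
The state is a dict: "t": time; "joints": joint angles; "qvel": joint speeds; "tau": joint torques, N m; "eef_pos": TCP position; "tcp_rot": TCP orientation; "ft_force": force on the tool from outside, world axes, zero at the start; "moment": the same for the moment, N m; "opening": opening from 0.0 (shut) to 1.0 (fully open).
Only numpy, scipy, OpenCV 4.12 (cv2) and the standard library are available. Lean on these libraries where they do the work, as an engineer would, in place of code of your own. Each camera call takes 0.05 s, during which the arm holds its last target.

## Working session

There is one attempt and no reset: what is moved stays moved. The work goes in short steps, Python scripts to look and compute and a tool call to move; the robot and the scene stay as the last step left them, time stands still between calls to the robot, and variables do not carry over. Pictures are saved under pics/ and viewed, and the job is handed in when it is done.

Besides the shell and the picture viewer there is one more tool, called after ">>>" as a command line: name --argument value ..., lists and objects as JSON in quotes. drive_tool: Moves the arm, as the interface text tells. Its arguments: {"type":"object","properties":{"increments":{"type":"array","items":{"type":"array"}},"jaw":{"type":"number"}},"required":["increments"]}

```bash
ls; mkdir -p pics
python3 - <<'E'
from cell import env
import cv2,numpy as np
print(env.state())
for n in ("side","top"):
    p=env.read_camera(n); cv2.imwrite(f"pics/{n}0.png",p["pixels"])
    print(n,p["vertical_fov"],p["cx"],p["cy"],np.round(p["world_to_cam"],3).tolist())
    for t in ["radio","cover_hinge","cover_rib","cover_edge","lip_edge","jar","screwdriver","tin"]:
        print(t,[(np.round(d["point"],1).tolist(),round(d["score"],2)) for d in env.tip_of(t,p)[:2]])
E
```

```text
pics
{'t': 0.0, 'joints': array([ 1.20837984e+00,  4.91545779e-01,  1.55948685e+00, -2.47376174e-05,
        1.09166565e+00, -1.05610032e-01]), 'qvel': array([ 0.00212155,  0.00221586, -0.00049746, -0.00035035,  0.00083002,
        0.00106957]), 'tau': array([ 1.15516879e-03, -6.12659240e+01, -2.58175313e+01,  6.92269346e-02,
        4.83333401e-02, -1.20251811e-04]), 'eef_pos': array([158.64490053, 604.26739494, 214.05742386]), 'tcp_rot': array([-3.14049087e+00, -9.47314317e-05,  2.88479757e+00]), 'ft_force': array([0.23085291, 0.14858376, 0.23792804]), 'moment': array([-0.00783694,  0.01401826, -0.00986676]), 'opening': 1.0006556943062423}
side 51.37253137889294 275.0767481895918 201.9201206972773 [[0.882, -0.472, 0.018, -521.41], [-0.323, -0.631, -0.706, 283.579], [0.344, 0.616, -0.708, 751.552], [0.0, 0.0, 0.0, 1.0]]
radio [([586.1, 118.9, 2.5], 0.63)]
cover_hinge [([539.1, 114.1, 60.4], 0.63)]
cover_rib [([520.9, 111.8, 111.4], 0.79)]
cover_edge [([523.4, 109.2, 143.0], 0.54)]
lip_edge [([626.3, 125.5, 65.9], 0.7)]
jar [([562.3, 345.5, -2.3], 0.85)]
screwdriver [([626.8, -90.2, 1.1], 0.62)]
tin [([752.7, 201.6, 1.6], 0.73), ([518.7, 110.3, 112.4], 0.62)]
top 45.84503743220392 282.85837723878325 207.20669992209076 [[0.008, -1.0, 0.009, 21.916], [-0.987, -0.01, -0.158, 615.122], [0.158, -0.008, -0.987, 1122.272], [0.0, 0.0, 0.0, 1.0]]
radio [([589.6, 118.2, 1.5], 0.75)]
cover_hinge [([541.5, 113.7, 61.1], 0.56)]
cover_rib [([519.1, 109.5, 108.6], 0.7)]
cover_edge [([520.2, 107.9, 141.2], 0.57)]
lip_edge [([624.5, 123.9, 72.2], 0.7)]
jar [([557.6, 338.9, 0.0], 0.84)]
screwdriver [([623.8, -91.1, 0.7], 0.89)]
tin [([751.3, 207.4, 1.8], 0.68)]
```

View pics/side0.png

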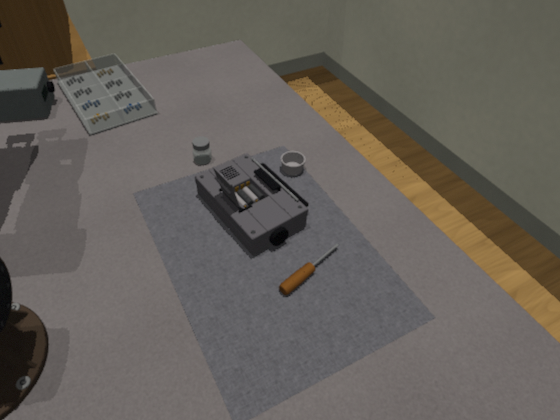

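View pics/top0.png

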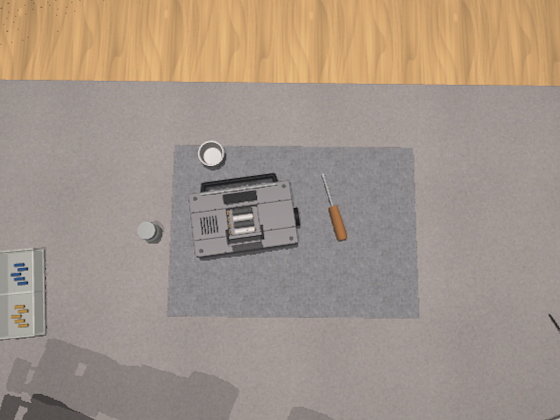

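The side view shows the radio around (250,200) with the cover leaning back slightly past upright (about 1.8 rad). In the top view the lip is at (240,197) and the hinge at (244,240), so the yaw is about 0.115. Next I shut the fingers, align the tool's x with the radio's −x, and move behind the cover.

>>> drive_tool --increments '[[[0,0,0],[0,0,-1]],[[0,0,0],[0,0,-1]],[[0,0,0],[0,0,-1]],[[0,0,0],[0,0,-1]],[[0,0,0],[0,0,-0.65]]]' --jaw -1

```text
t: 1.32
eef_pos: [158.7, 604.5, 214.6]
tcp_rot: [3.142, 0.0, -3.022]
ft_force: [0.3, 0.1, 0.2]
opening: 0.704
```

>>> drive_tool --increments '[[[-0.3,-0.6,0],[0,0,0]],[[-0.45,-0.9,0],[0,0,0]],[[-0.45,-0.9,0],[0,0,0]],[[-0.45,-0.9,0],[0,0,0]],[[-0.45,-0.9,0],[0,0,0]]]'

```text
t: 1.73
eef_pos: [236.2, 485.4, 214.7]
tcp_rot: [3.141, 0.0, -3.026]
ft_force: [0.4, -0.1, 0.3]
opening: 0.352
```

>>> drive_tool --increments '[[[-0.45,-0.9,0],[0,0,0]],[[-0.45,-0.9,0],[0,0,0]],[[-0.45,-0.9,0],[0,0,0]],[[-0.45,-0.9,0],[0,0,0]],[[-0.45,-0.9,0],[0,0,0]]]'

```text
t: 2.15
eef_pos: [318.9, 359.0, 214.8]
tcp_rot: [3.141, 0.0, -3.026]
ft_force: [0.4, 0.4, 0.5]
opening: 0.022
```

>>> drive_tool --increments '[[[-0.45,-0.9,0],[0,0,0]],[[-0.45,-0.9,0],[0,0,0]],[[-0.45,-0.9,0],[0,0,0]],[[-0.3,-0.9,0],[0,0,0]],[[0,-0.5,0],[0,0,0]]]'

```text
t: 2.57
eef_pos: [383.2, 241.8, 214.7]
tcp_rot: [-3.142, 0.001, -3.028]
ft_force: [-0.2, 0.2, -0.1]
opening: 0.005
```

>>> drive_tool --increments '[[[-0.6,-0.9,0],[0,0,0]],[[-0.6,-0.9,0],[0,0,0]],[[-0.5,-0.9,0],[0,0,0]],[[-0.4,-0.9,0],[0,0,0]],[[-0.3,-0.7,0],[0,0,0]]]'

```text
t: 2.98
eef_pos: [469.1, 122.1, 214.8]
tcp_rot: [-3.142, 0.001, -3.027]
ft_force: [-0.2, 0.8, -0.8]
opening: 0.006
```

>>> drive_tool --increments '[[[0,0,0],[0,0,0]],[[0,0,0],[0,0,0]]]'

```text
t: 3.15
eef_pos: [468.4, 123.1, 214.6]
tcp_rot: [3.141, -0.0, -3.029]
ft_force: [0.4, -0.1, 0.1]
opening: 0.007
```

```bash
cat > h.py <<'E'
from cell import env
import cv2,numpy as np
U=np.array([.9934,.1147]);V=np.array([-.1147,.9934]);H=np.array([540.2,113.7])
def look(tag,tg=("cover_hinge","cover_rib","cover_edge","lip_edge","radio")):
    s=env.state();d=s["eef_pos"][:2]-H
    print("tcp rel hinge u,v",np.round([d@U,d@V],1),"z",round(s["eef_pos"][2],1),"f",np.round(s["ft_force"],1),"t",s["t"])
    for n in ("side","top"):
        p=env.read_camera(n);im=p["pixels"]
        f=210/np.tan(np.radians(p["vertical_fov"]/2))
        c=p["world_to_cam"]@np.array([588,119,80,1]);x=int(c[0]/c[2]*f+p["cx"]);y=int(c[1]/c[2]*f+p["cy"])
        cv2.imwrite(f"pics/{tag}_{n}.png",cv2.resize(im[max(0,y-75):y+75,max(0,x-100):x+100],None,fx=4,fy=4,interpolation=cv2.INTER_CUBIC))
        for t in tg:
            for q in env.tip_of(t,p)[:1]:
                d=np.array(q["point"][:2])-H
                print(n,t,"u,v,z",np.round([d@U,d@V,q["point"][2]],1),round(q["score"],2))
E
python3 -c "
from h import *
look('a')"
```

```text
tcp rel hinge u,v [-70.3  17.6] z 214.6 f [ 0.4 -0.1  0.1] t 3.15
side cover_hinge u,v,z [ 0.7  1.5 61.7] 0.54
side cover_rib u,v,z [-2.300e+01  1.000e-01  1.129e+02] 0.56
side cover_edge u,v,z [-15.4  -2.1 139.1] 0.74
side lip_edge u,v,z [87.2 -0.2 64.3] 0.86
side radio u,v,z [45.8  2.2  4.3] 0.69
top lip_edge u,v,z [85.9 -1.2 72.3] 0.82
```

View pics/a_side.png

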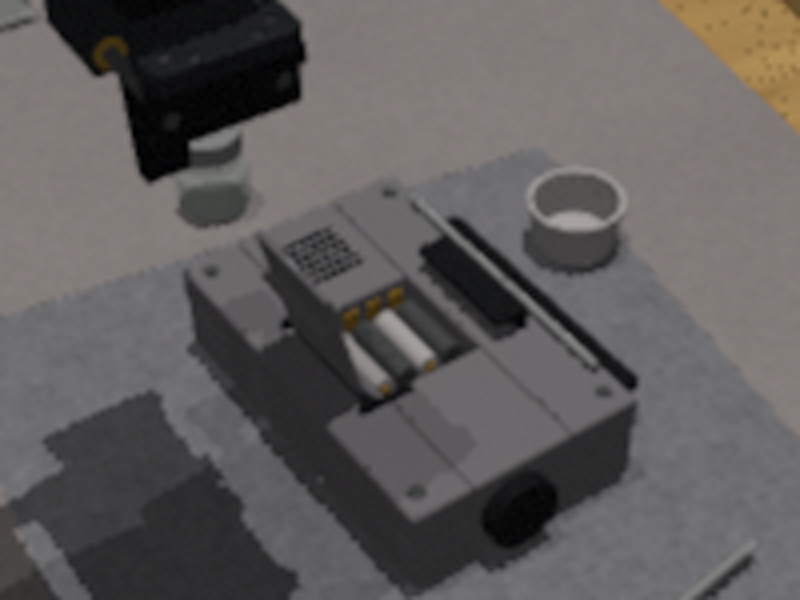

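View pics/a_top.png

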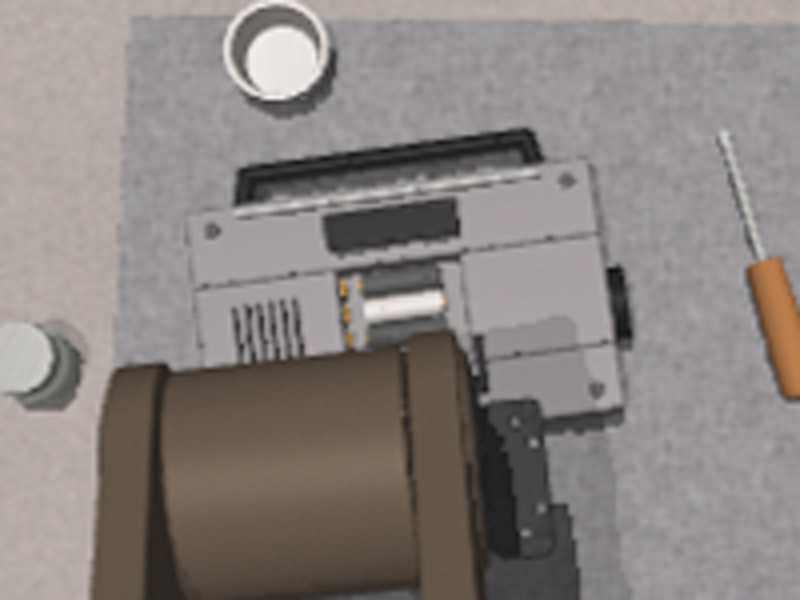

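The cover is upright and open, the recess is clear, and the gripper is behind and above the hinge side. Next I lower the tip behind the cover, below the rib crest.

>>> drive_tool --increments '[[[0,-0.3,0.7],[0,0,0]],[[0,-0.3,0.8],[0,0,0]],[[-0.2,0,0.8],[0,0,0]],[[-0.2,0,0.8],[0,0,0]],[[-0.1,0,0.6],[0,0,0]]]'

```text
t: 4.17
eef_pos: [485.2, 107.6, 102.0]
tcp_rot: [3.141, -0.001, -3.027]
ft_force: [0.2, 0.4, 0.7]
opening: 0.007
```

>>> drive_tool --increments '[[[-0.2,0,0],[0,0,0]],[[-0.2,0,0],[0,0,0]],[[-0.1,0,0],[0,0,0]],[[0,0,0],[0,0,0]]]'

```text
t: 4.5
eef_pos: [501.2, 109.6, 104.8]
tcp_rot: [-3.142, 0.002, -3.026]
ft_force: [-0.1, -0.2, 0.3]
opening: 0.001
```

```bash
python3 -c "
from h import *
look('b')"
```

```text
tcp rel hinge u,v [-39.2   0.4] z 104.8 f [-0.1 -0.2  0.3] t 4.5
side cover_hinge u,v,z [87.3  3.3 65.8] 0.71
side cover_rib u,v,z [-21.   -3.1 110.3] 0.53
side lip_edge u,v,z [87.9  1.1 67.6] 0.96
side radio u,v,z [48.7  5.1  2.6] 0.74
top lip_edge u,v,z [85.3  0.5 72.7] 0.73
top radio u,v,z [49.6 -3.1 -0.5] 0.92
```

>>> drive_tool --increments '[[[-0.15,0,0],[0,0,0]],[[-0.15,0,0],[0,0,0]],[[-0.15,0,0],[0,0,0]],[[-0.15,0,0.02],[0,0,0]],[[0,0,0],[0,0,0]]]'

```text
t: 5.52
eef_pos: [518.7, 111.6, 102.9]
tcp_rot: [3.142, 0.001, -3.026]
ft_force: [0.2, -0.2, 0.3]
opening: 0.001
```

>>> drive_tool --increments '[[[-0.15,0,0.0],[0,0,0]],[[-0.15,0,0],[0,0,0]],[[-0.15,0,0],[0,0,0]],[[-0.15,0,0.02],[0,0,0]],[[0,0,0],[0,0,0]]]'

```text
t: 5.93
eef_pos: [536.6, 113.7, 102.3]
tcp_rot: [3.142, 0.001, -3.026]
ft_force: [-0.4, 0.2, -0.6]
opening: 0.004
```

```bash
python3 -c "
from h import *
look('c')"
```

```text
tcp rel hinge u,v [-3.6  0.4] z 102.3 f [-0.4  0.2 -0.6] t 5.9333
side cover_hinge u,v,z [ 2.2 -1.9 61.6] 0.76
side cover_rib u,v,z [  7.2   2.3 116.8] 0.6
side lip_edge u,v,z [85.5  1.4 67.1] 0.68
side radio u,v,z [49.2  1.1 -0.5] 0.75
top lip_edge u,v,z [84.2  1.4 73.4] 0.96
```

View pics/c_side.png

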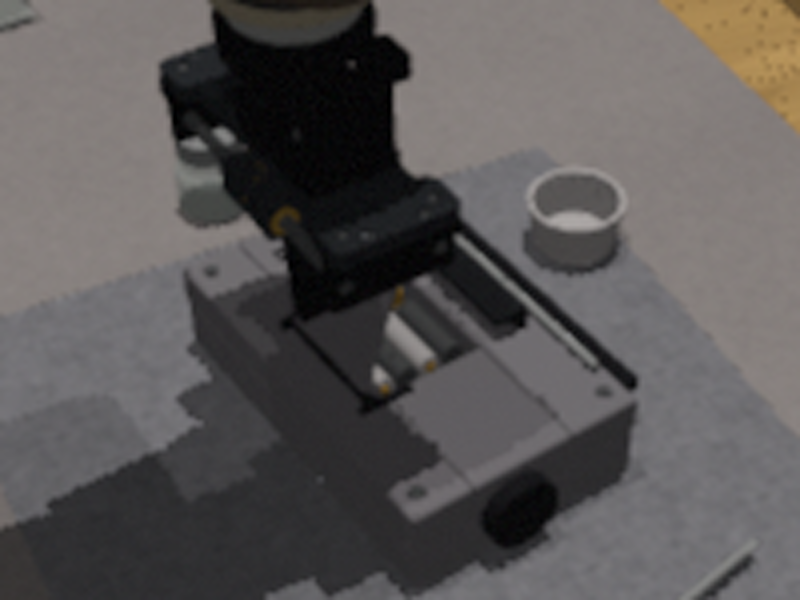

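The cover has moved just past upright with almost no force. The hinge line at (290,320)–(370,410) hasn't shifted. Continuing along the arc.

>>> drive_tool --increments '[[[-0.15,0,0.03],[0,0,0]],[[-0.15,0,0.03],[0,0,0]],[[-0.15,0,0.05],[0,0,0]],[[-0.1,0,0.06],[0,0,0]],[[-0.1,0,0.08],[0,0,0]]]'

```text
t: 6.95
eef_pos: [555.5, 116.0, 94.7]
tcp_rot: [3.141, 0.0, -3.026]
ft_force: [-1.0, 1.6, 1.9]
opening: 0.005
```

>>> drive_tool --increments '[[[-0.1,0,0.1],[0,0,0]],[[-0.08,0,0.1],[0,0,0]],[[-0.08,0,0.12],[0,0,0]],[[0,0,0],[0,0,0]]]'

```text
t: 7.28
eef_pos: [563.2, 116.7, 84.7]
tcp_rot: [3.142, 0.0, -3.026]
ft_force: [0.1, -0.3, 0.7]
opening: 0.003
```

```bash
python3 -c "
from h import *
look('d')"
```

```text
tcp rel hinge u,v [23.2  0.4] z 84.7 f [ 0.1 -0.3  0.7] t 7.2833
side cover_hinge u,v,z [ 2.4 -1.1 62.9] 0.77
side cover_rib u,v,z [42.   1.3 99.3] 0.92
side cover_edge u,v,z [ 74.   -0.9 100.6] 0.58
side lip_edge u,v,z [83.8 -0.9 66. ] 0.64
side radio u,v,z [48.3  6.7 -0.1] 0.69
```

View pics/d_side.png

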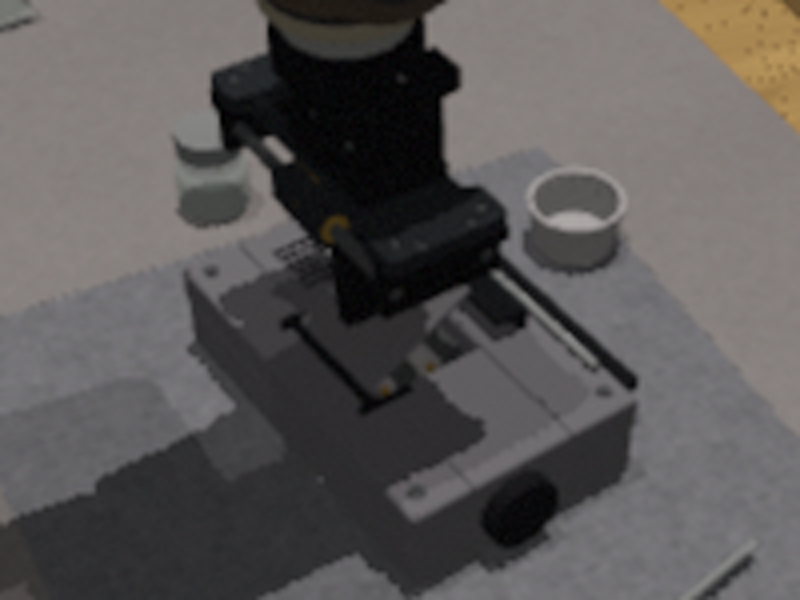

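The cover is down to about 0.5 rad, with the hinge unmoved and the tip on its hinge side of the rib. Lowering the rest of the way.

>>> drive_tool --increments '[[[-0.08,0,0.13],[0,0,0]],[[-0.06,0,0.13],[0,0,0]],[[-0.05,0,0.13],[0,0,0]],[[-0.03,0,0.13],[0,0,0]],[[0,0,0.07],[0,0,0]]]'

```text
t: 8.3
eef_pos: [569.7, 117.6, 67.0]
tcp_rot: [3.141, 0.0, -3.026]
ft_force: [0.4, 1.1, 3.5]
opening: 0.003
```

>>> drive_tool --increments '[[[0,0,0],[0,0,0]],[[0,0,0.03],[0,0,0]],[[0,0,0],[0,0,0]]]'

```text
t: 8.55
eef_pos: [569.7, 117.6, 66.8]
tcp_rot: [3.142, 0.001, -3.026]
ft_force: [1.3, 1.3, 1.1]
opening: -0.0
```

```bash
python3 -c "
from h import *
look('e')"
```

```text
tcp rel hinge u,v [29.7  0.4] z 66.8 f [1.3 1.3 1.1] t 8.55
side cover_hinge u,v,z [-0.   1.7 62.7] 0.79
side cover_rib u,v,z [52.8  4.2 73. ] 0.84
side cover_edge u,v,z [80.4  1.3 64.6] 0.85
side lip_edge u,v,z [85.2  0.2 66.3] 0.72
side radio u,v,z [43.1  2.7  0. ] 0.81
```

View pics/e_side.png

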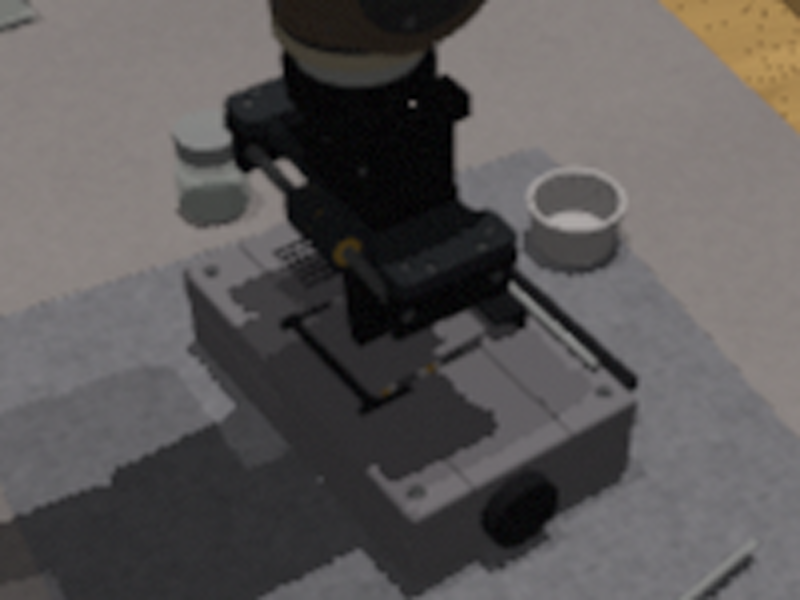

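Nearly flat: the edge sits low in front of the lip. Pressing down gently until firm contact shows.

>>> drive_tool --increments '[[[0,0,0.03],[0,0,0]],[[0,0,0.03],[0,0,0]],[[0,0,0],[0,0,0]]]'

```text
t: 9.4
eef_pos: [569.6, 117.5, 65.2]
tcp_rot: [3.142, 0.001, -3.026]
ft_force: [-0.1, 1.6, 6.1]
opening: 0.007
```

>>> drive_tool --increments '[[[0,0,0.03],[0,0,0]],[[0,0,0],[0,0,0]]]'

```text
t: 9.57
eef_pos: [569.7, 117.5, 64.9]
tcp_rot: [3.142, 0.001, -3.026]
ft_force: [0.0, -0.5, 11.9]
opening: 0.004
```

Flat and firm. I ease to about 8 N and slide towards the rib.

>>> drive_tool --increments '[[[-0.07,0,-0.02],[0,0,0]],[[-0.08,0,0],[0,0,0]],[[-0.08,0,0],[0,0,0]],[[-0.07,0,0],[0,0,0]],[[0,0,0],[0,0,0]]]'

```text
t: 9.98
eef_pos: [578.2, 118.8, 65.0]
tcp_rot: [3.141, -0.0, -3.026]
ft_force: [-1.4, 2.0, 8.9]
opening: 0.001
```

>>> drive_tool --increments '[[[-0.05,0,0],[0,0,0]],[[-0.05,0,0],[0,0,0]],[[0,0,0],[0,0,0]]]'

```text
t: 10.23
eef_pos: [581.0, 119.2, 65.0]
tcp_rot: [3.141, -0.001, -3.026]
ft_force: [-1.6, 2.0, 10.4]
opening: 0.007
```

```bash
python3 -c "
from h import *
look('f')"
```

```text
tcp rel hinge u,v [41.2  0.8] z 65.0 f [-1.6  2.  10.4] t 10.2333
side cover_hinge u,v,z [12.6  1.2 63.9] 0.93
side cover_rib u,v,z [65.3  5.  71.2] 0.65
side cover_edge u,v,z [92.8  1.  59.2] 0.58
side lip_edge u,v,z [86.7  3.7 68.9] 0.87
side radio u,v,z [48.1 -1.6  1. ] 0.77
```

View pics/f_side.png

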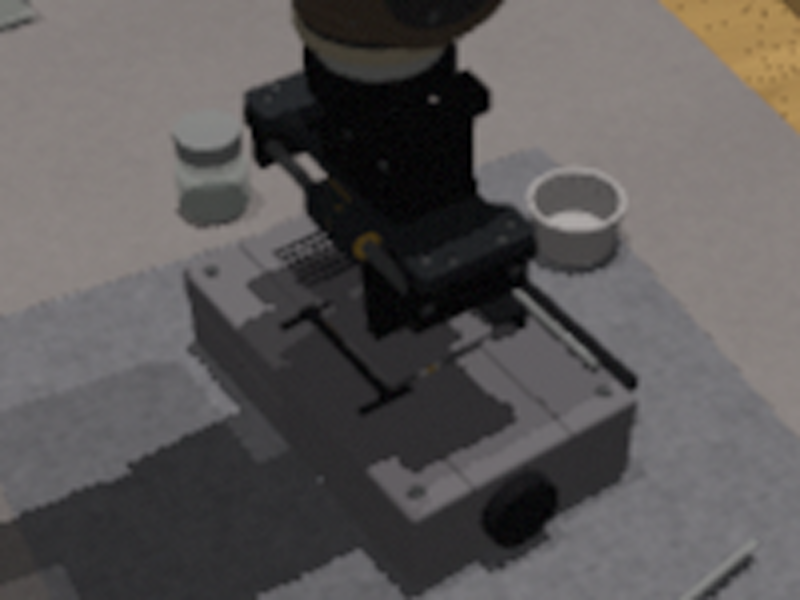

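Friction under the pressed tip is already carrying the cover: the slide is about 12 mm, with the hinge line shifted to (310,310)–(390,395), and the radio hasn't moved. Finishing the push in small steps.

>>> drive_tool --increments '[[[-0.04,0,0],[0,0,0]],[[-0.04,0,0],[0,0,0]],[[-0.04,0,0],[0,0,0]],[[0,0,0],[0,0,0]]]'

```text
t: 11.17
eef_pos: [584.5, 119.7, 65.0]
tcp_rot: [3.141, -0.001, -3.026]
ft_force: [-1.8, 2.4, 10.0]
opening: 0.007
```

>>> drive_tool --increments '[[[-0.04,0,0],[0,0,0]],[[-0.04,0,0],[0,0,0]],[[0,0,0],[0,0,0]]]'

```text
t: 11.42
eef_pos: [585.2, 119.8, 64.9]
tcp_rot: [3.141, -0.005, -3.026]
ft_force: [-10.1, 1.3, 13.2]
opening: 0.004
```

```bash
python3 -c "
from h import *
look('g')"
```

```text
tcp rel hinge u,v [45.4  0.9] z 64.9 f [-10.1   1.3  13.2] t 11.4167
side cover_hinge u,v,z [16.8 -1.  63.9] 0.66
side cover_rib u,v,z [72.   1.2 70.6] 0.72
side cover_edge u,v,z [98.2  1.5 63.5] 0.85
side lip_edge u,v,z [86.3  2.2 67.4] 0.76
side radio u,v,z [50.   3.7  0. ] 0.89
```

View pics/g_side.png

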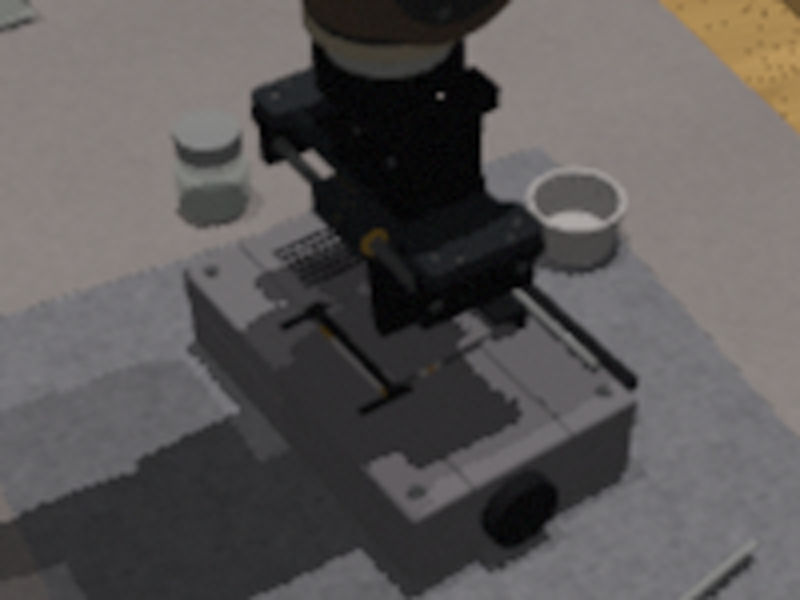

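The push force jumped to 10 N, after about 15.7 mm of travel with the hinge at about 16.8, so the cover is at its stop. I relieve most of the forward load, without dragging it back, and lift straight off.

>>> drive_tool --increments '[[[0.03,0,0],[0,0,0]],[[0,0,0],[0,0,0]]]'

```text
t: 12.18
eef_pos: [585.1, 119.7, 64.9]
tcp_rot: [3.141, -0.002, -3.026]
ft_force: [-5.5, 2.6, 11.5]
opening: 0.002
```

>>> drive_tool --increments '[[[0,0,-0.04],[0,0,0]],[[0,0,-0.1],[0,0,0]],[[0,0,-0.3],[0,0,0]],[[0,0,-0.8],[0,0,0]],[[0,0,-0.8],[0,0,0]]]'

```text
t: 12.6
eef_pos: [585.8, 119.3, 126.2]
tcp_rot: [3.142, -0.002, -3.026]
ft_force: [-0.0, 0.2, 0.4]
opening: 0.005
```

>>> drive_tool --increments '[[[0.3,0,-0.9],[0,0,0]],[[0.8,0,-0.9],[0,0,0]],[[0.9,0,-0.6],[0,0,0]],[[0.9,0,0],[0,0,0]],[[0.9,0,0],[0,0,0]]]'

```text
t: 13.02
eef_pos: [472.1, 106.2, 199.3]
tcp_rot: [-3.142, 0.002, -3.026]
ft_force: [0.2, 0.6, 0.1]
opening: 0.003
```

>>> drive_tool --increments '[[[0,0.9,0],[0,0,0]],[[0,0.9,0],[0,0,0]],[[0,0.9,0],[0,0,0]],[[0,0.9,0],[0,0,0]],[[0,0.5,0],[0,0,0]]]'

```text
t: 13.43
eef_pos: [458.5, 230.5, 198.4]
tcp_rot: [3.141, 0.0, -3.026]
ft_force: [0.2, -0.1, -0.1]
opening: 0.005
```

```bash
python3 -c "
from h import *
look('i',('cover_hinge','cover_rib','cover_edge','lip_edge','radio','jar','screwdriver','tin'))"
```

```text
tcp rel hinge u,v [-67.8 125.5] z 198.4 f [ 0.2 -0.1 -0.1] t 13.4333
side cover_hinge u,v,z [20.2 -0.  61.8] 0.84
side cover_rib u,v,z [66.3  2.3 74.1] 0.59
side cover_edge u,v,z [98.7  2.9 64.6] 0.94
side lip_edge u,v,z [84.6 -1.1 66.9] 0.66
side radio u,v,z [47.3  2.4  1.3] 0.67
side jar u,v,z [ 45.7 228.7   0.7] 0.56
side screwdriver u,v,z [  62.6 -216.4    0.6] 0.66
side tin u,v,z [220.8  63.1   1.2] 0.88
top cover_hinge u,v,z [15.9  0.4 60.5] 0.75
top cover_rib u,v,z [70.3  1.2 73.6] 0.71
top cover_edge u,v,z [97.8  3.  69.3] 0.87
top lip_edge u,v,z [84.9  0.3 71.9] 0.67
top radio u,v,z [49.5 -1.3 -0.2] 0.66
top jar u,v,z [ 43.4 221.6  -0.7] 0.75
top screwdriver u,v,z [  61.4 -214.     4.2] 0.92
top tin u,v,z [219.5  66.6   1.1] 0.64
```

View pics/i_side.png

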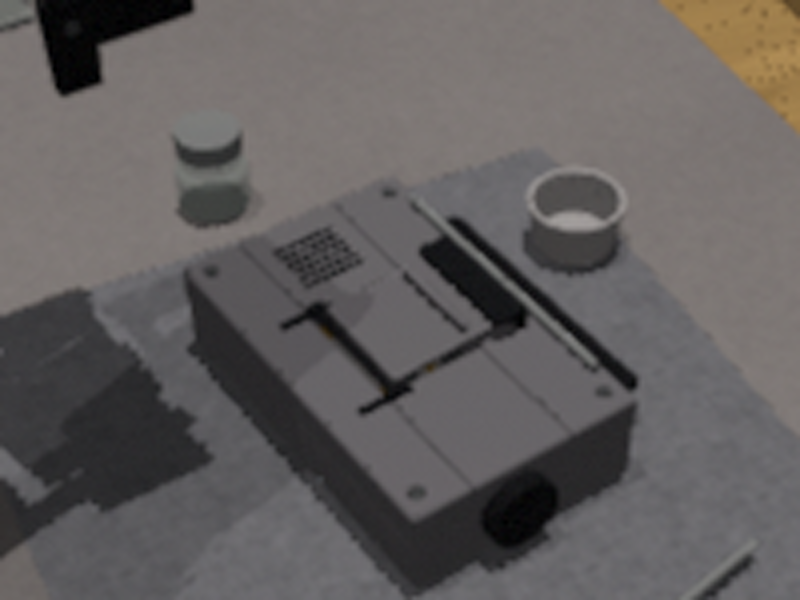

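View pics/i_top.png

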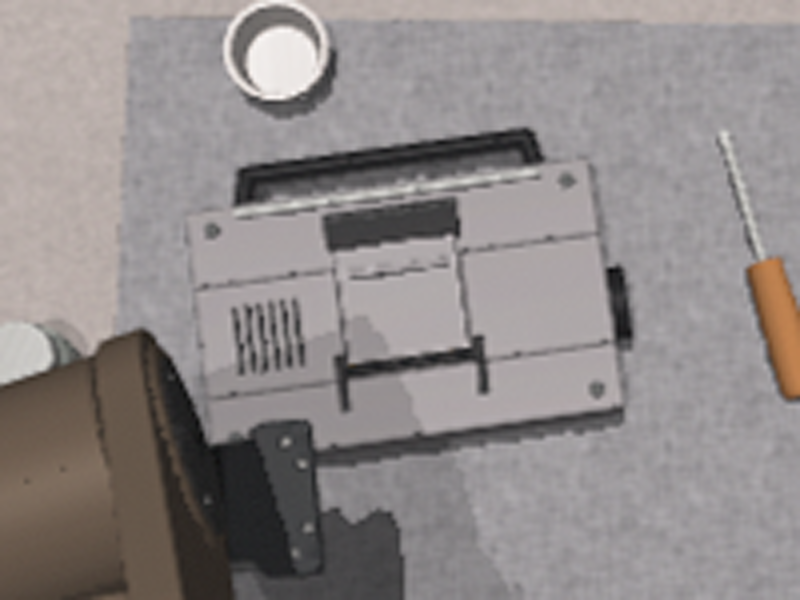

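```bash
python3 -c "
from h import *
print(env.job_done())"
```

```text
the job is handed in; nothing more can be done
None
```

The battery cover is folded flat over the cells, slid home under the lip, and stayed shut once I lifted the fingers away. I handed the job in at about 13.5 s of the 40 s allowed.

- **Folding:** I pushed with shut fingertips on the hinge side of the rib and followed the cover's arc down. The hinge did not visibly slide forward while the cover was open.
- **Sliding:** I kept the cover pressed flat with about 9–13 N and pushed it towards the lip. It moved by friction under the fingertips; by my estimate they never reached the rib. The push force rose to about 10 N after 15.7 mm of travel, which I took as the stop at 16 mm.
- **Last checks:** The pictures with the arm away show the cover flat and its edge under the lip. The networks put the edge 13–14 mm past the lip front (12 mm expected) and the hinge 16–20 mm forward (16 mm expected).
- **Surroundings:** The radio, jar, screwdriver and tin show no visible movement.
- **Disagreement:** The side camera put the rib at 66 mm and the top camera at 70 mm, against 71 mm expected. The side reading is slightly beyond the networks' stated 4 mm accuracy. I did not nudge the cover again to double-check.

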